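Line the paint pots up by size on the cork pads

TASK

Line the four paint pots up by size on the row of cork pads, one pot upright and centred on each pad: the largest pot on the pad next to the pale wooden end stop, then the next smaller, down to the smallest at the other end by the white dish. Keep the pots upright all the while; do not tip any over.

Things in the scene. Friction and masses are not known exactly. Their poses are not given: they have to be found in the camera images.
- pot_1: the largest of four paint pots of one kind: an upright round jar of brown paint with a black screw lid (top 20 mm) and a brown dab in the middle of the lid; 60 mm across the lid (body 3 mm less), 80 mm tall. Loose, under 0.4 kg, stands upright on the bench at the start. Origin: centre of its underside; z up, round about z.
- pot_2: the second largest of four paint pots of one kind: an upright round jar of brown paint with a black screw lid (top 20 mm) and a brown dab in the middle of the lid; 52 mm across the lid (body 3 mm less), 68 mm tall. Loose, under 0.4 kg, stands upright on the bench at the start. Origin: centre of its underside; z up, round about z.
- pot_3: the third largest of four paint pots of one kind: an upright round jar of brown paint with a black screw lid (top 20 mm) and a brown dab in the middle of the lid; 44 mm across the lid (body 3 mm less), 56 mm tall. Loose, under 0.4 kg, stands upright on the bench at the start. Origin: centre of its underside; z up, round about z.
- pot_4: the smallest of four paint pots of one kind: an upright round jar of brown paint with a black screw lid (top 20 mm) and a brown dab in the middle of the lid; 36 mm across the lid (body 3 mm less), 44 mm tall. Loose, under 0.4 kg, stands upright on the bench at the start. Origin: centre of its underside; z up, round about z.
- pad_a: one of four alike round cork pads, 68 mm across and 2 mm thick, fixed in a straight row 84 mm apart (centre to centre) on a dark wooden strip (420 x 92 x 12 mm, long side along the row). The strip lies on the bench roughly pointing away from the robot. Which letter lies where in the row varies. Origin: centre of the pad's underside; the pad's top is 2 mm higher, 14 mm above the bench.
- pad_b: one of four alike round cork pads, 68 mm across and 2 mm thick, fixed in a straight row 84 mm apart (centre to centre) on a dark wooden strip (420 x 92 x 12 mm, long side along the row). The strip lies on the bench roughly pointing away from the robot. Which letter lies where in the row varies. Origin: centre of the pad's underside; the pad's top is 2 mm higher, 14 mm above the bench.
- pad_c: one of four alike round cork pads, 68 mm across and 2 mm thick, fixed in a straight row 84 mm apart (centre to centre) on a dark wooden strip (420 x 92 x 12 mm, long side along the row). The strip lies on the bench roughly pointing away from the robot. Which letter lies where in the row varies. Origin: centre of the pad's underside; the pad's top is 2 mm higher, 14 mm above the bench.
- pad_d: one of four alike round cork pads, 68 mm across and 2 mm thick, fixed in a straight row 84 mm apart (centre to centre) on a dark wooden strip (420 x 92 x 12 mm, long side along the row). The strip lies on the bench roughly pointing away from the robot. Which letter lies where in the row varies. Origin: centre of the pad's underside; the pad's top is 2 mm higher, 14 mm above the bench.
- stop: end stop: a pale wooden block 24 mm (along the row) x 84 mm x 30 mm high, fixed on the strip 62 mm (centre to centre) past the last pad, at either the near or the far end of the row; its top is 42 mm above the bench. The other end of the strip has a small fixed white dish, 40 mm across, 12 mm high. Origin: centre of the block's underside.
There are look-alikes about, which are no part of the job. What is shaped like the pot_2 but red is not meant.

How it is judged (in metres and radians):
At the end, for the whole second after the job is handed in: Each pot stands released, upright (within 0.1 rad) and at rest on a cork pad, its centre within 13 mm of the pad's centre, in falling order of size from the pad beside the end stop to the pad at the other end ((horizontal distance between pot_1 and pad_a below 0.013 m or horizontal distance between pot_1 and pad_b below 0.013 m or horizontal distance between pot_1 and pad_c below 0.013 m or horizontal distance between pot_1 and pad_d below 0.013 m) and horizontal distance between pot_1 and stop between 0.027 and 0.097 m and height (world z) of pot_1 between 0.01 and 0.019 m and angle between each of pot_1, pot_2, pot_3, pot_4's own z axis and vertical below 0.1 rad and linear speed of each of pot_1, pot_2, pot_3, pot_4 below 0.02 m/s and angular speed of each of pot_1, pot_2, pot_3, pot_4 below 0.2 rad/s and contact force between each of pot_1, pot_2, pot_3, pot_4 and the fingers below 0.1 N and (horizontal distance between pot_2 and pad_a below 0.013 m or horizontal distance between pot_2 and pad_b below 0.013 m or horizontal distance between pot_2 and pad_c below 0.013 m or horizontal distance between pot_2 and pad_d below 0.013 m) and horizontal distance between pot_2 and stop between 0.111 and 0.181 m and height (world z) of pot_2 between 0.01 and 0.019 m and (horizontal distance between pot_3 and pad_a below 0.013 m or horizontal distance between pot_3 and pad_b below 0.013 m or horizontal distance between pot_3 and pad_c below 0.013 m or horizontal distance between pot_3 and pad_d below 0.013 m) and horizontal distance between pot_3 and stop between 0.195 and 0.265 m and height (world z) of pot_3 between 0.01 and 0.019 m and (horizontal distance between pot_4 and pad_a below 0.013 m or horizontal distance between pot_4 and pad_b below 0.013 m or horizontal distance between pot_4 and pad_c below 0.013 m or horizontal distance between pot_4 and pad_d below 0.013 m) and horizontal distance between pot_4 and stop between 0.279 and 0.349 m and height (world z) of pot_4 between 0.01 and 0.019 m); the robot touches nothing.
It fails at once if a pot is tipped by more than about 40 degrees (angle between any of pot_1, pot_2, pot_3, pot_4's own z axis and vertical above 0.7 rad).
It also fails if it takes over 120 s, if anything falls off the work surface, if the arm or the gripper's body presses on something with over 40 N, if the wrist force passes 120 N, or if a joint passes its speed limit or range.

ROBOT

A 6-joint arm with a two-finger parallel gripper is mounted at the origin on the work surface. World frame = base frame: x ahead of the robot, y to its left, z up, the work surface at z = 0. Lengths are in mm, angles in rad, forces in N, time in s.
With the tool pointing down it reaches from about 350 to 875 mm from the base axis. Payload 4.2 kg.
Tool frame: the origin (TCP) lies between the finger pads; the fingertips stand 25 mm ahead of it and the grasp point (between the pads) lies 6 mm ahead of it; z points along the fingers, y is the line along which they close (so a half turn about z gives the same grasp; the last joint's range is limited). The gripper opens to 85 mm and grips with 20 to 120 N. Pads are 22 mm wide; open, the fingers measure 114 mm over their backs; the gripper's body (76 mm by 85 mm) begins 54 mm behind the grasp point. The pads swing forward as they close: fully open they stand 13 mm farther back than shut.
Start: joints at [-0.894, 0.385, 0.008, 0, -1.194, -0.259], TCP at [253.607, -571.212, 256.312] pointing down, gripper open.
Joint ranges: [-3.14, 3.14], [-1.21, 2.06], [-1.07, 1.41], [-3.16, 2.05], [-2.99, -0.16], [-3.1, 3.1]. Speed limits (rad/s): [2.79, 2.79, 3.14, 3.14, 3.14, 3.14].

INTERFACE

Orientations are given as a unit quaternion [x, y, z, w].
In Python, from bench import read_state, get_image, job_done gives the robot as it stands.
- The arm moves only by the tool play_rows, never from a script. Its argument "series" is a list of rows, each a list of 6 numbers: the shift along the world's x, y, z in mm, then the turn, a rotation vector about the world's x, y, z in units of 6 degrees (1.0 is 6 degrees). A call has 1 to 20 rows; each row shifts and turns the commanded pose from where the row before left it; what a row does not reach is not made up. A row lasts 1/12 s, in which the tool goes at most 41.7 mm and 7.16 degrees, less where a joint would pass 70% of its speed; a pose out of reach is approached as far as the arm can. A call is refused whole if a number of a shift passes 41.7 or a number of a turn 1, either way. A call with a gripper value outside its range is refused whole. "gripper" is the opening, from 0 (shut) to 1 (fully open), set as the call begins (left out, the last holds). The fingers move at their own pace and stop on an object; the grip force is fixed at half the most. Time passes only in rows, so rows that do not move let the fingers close. It gives the time, the measured TCP pose, the force, the opening and the grip force at its end, in the units of the state.
- read_state(): the state, without advancing time (a new reading comes with each control period).
- get_image(name): name is "scene" or "side" or "wrist"; returns a dict with "image" (400x640x3 uint8, red, green, blue), "fx", "fy", "cx", "cy" (pixels), "eye" and "rotation" of the camera in the world. Camera axes: x right, y down, z forward; pixel columns grow to the right and rows downward; lengths in mm; the calibration is good to about 2 mm. A picture is of the moment at which its call begins. There is no depth.
- job_done(): hands the job in; it is judged then, once.
The state is a dict: "clock": time; "joints": joint angles; "joint_vel": joint speeds; "joint_efforts": joint torques, N m; "position": TCP position; "ee_rot": TCP orientation; "contact_force": force on the tool from outside, world axes, zero at the start; "wrist_torque": the same for the moment, N m; "gripper_width": finger opening in mm; "grasp_force": force on a finger pad.
Only numpy, scipy, OpenCV 4.12 (cv2) and the standard library are available. Lean on these libraries where they do the work, as an engineer would, in place of code of your own. Each camera call takes 0.05 s, during which the arm holds its last target. There are 200 camera calls.

## Working session

There is one attempt and no reset: what is moved stays moved. The work goes in short steps, Python scripts to look and compute and a tool call to move; the robot and the scene stay as the last step left them, time stands still between calls to the robot, and variables do not carry over. Pictures are saved under pics/ and viewed, at most 14 in all, crops included, and the job is handed in when it is done.

Besides the shell and the picture viewer there is one more tool, called as a command line: name --pt "numbers of a row" for each row, then --argument value for the rest. play_rows: Moves the arm, as the interface text tells. Its arguments: {"type":"object","properties":{"series":{"type":"array","items":{"type":"array","items":{"type":"number"}}},"gripper":{"type":"number"}},"required":["series"]}

```bash
mkdir -p pics; cat > h.py <<'E'
import numpy as np, cv2
from bench import read_state,get_image,job_done
def snap(n,f):
    d=get_image(n); cv2.imwrite(f,cv2.cvtColor(d["image"],cv2.COLOR_RGB2BGR))
    np.savez(f+'.npz',**{k:np.array(v) for k,v in d.items()}); return d
def load(f): return np.load(f+'.npz')
def ray(d,u,v,z):
    r=np.array(d["rotation"]).reshape(3,3)@np.array([(u-d["cx"])/d["fx"],(v-d["cy"])/d["fy"],1]); e=np.array(d["eye"])
    return e+r*(z-e[2])/r[2]
def proj(d,p):
    c=np.array(d["rotation"]).reshape(3,3).T@(np.array(p)-d["eye"]); return d["fx"]*c[0]/c[2]+d["cx"],d["fy"]*c[1]/c[2]+d["cy"]
E
python3 - <<'E'
from h import *
for n in("scene","side","wrist"):
    d=snap(n,f"pics/{n}0.png"); print(n,d["eye"],np.round(d["rotation"],3).tolist(),d["fx"],d["cx"],d["cy"])
print(read_state())
a=[cv2.imread(f"pics/{n}0.png") for n in("scene","side")]
E
```

```text
scene [1159.23816367 -570.02160154  626.96652164] [0.814, 0.351, -0.196, -0.42] 483.50449240729824 324.27442092361156 209.60086021313543
side [108.10471773 604.20991816 578.67212932] [-0.276, 0.85, -0.426, 0.139] 391.48098901154833 316.3386636392261 199.12868414251213
wrist [ 181.56241273 -602.44571801  371.92059382] [0.539, 0.828, 0.13, 0.083] 288.78857681043894 324.1621030160315 199.55587833350353
{'clock': 0.15, 'joints': array([-8.94413766e-01,  3.85384628e-01,  6.92518069e-03, -2.90439657e-04,
       -1.19402112e+00, -2.58614049e-01]), 'joint_vel': array([ 0.00147265, -0.00200486,  0.00403696, -0.00032285,  0.00037918,
        0.00130634]), 'joint_efforts': array([-5.57417625e-04, -3.92677367e+01,  1.88583416e+01,  4.18856218e+00,
       -3.40281913e-03, -5.67675528e-06]), 'position': array([ 253.42152892, -570.87668964,  255.47344694]), 'ee_rot': array([-2.07316083e-01,  9.78273640e-01,  8.12593238e-04, -2.59001529e-04]), 'contact_force': array([ 0.65188957,  0.45821352, -0.64965773]), 'wrist_torque': array([-0.04341196, -0.02304709, -0.01996539]), 'grasp_force': 0.0, 'gripper_width': 85.57761833320994}
```

View pics/scene0.png

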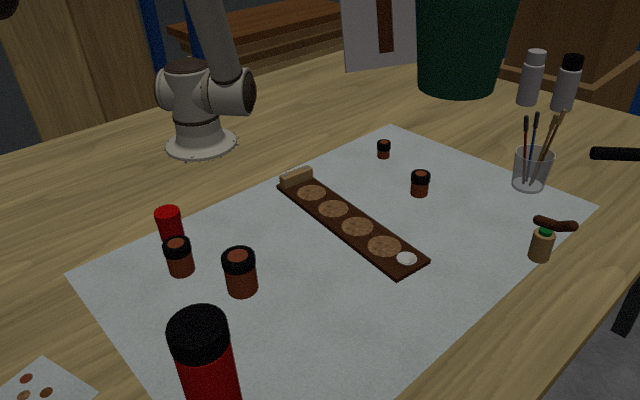

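View pics/side0.png

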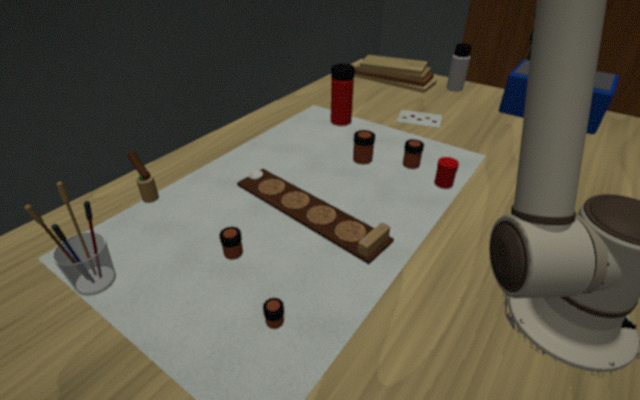

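The robot-side end of the strip holds the stop (scene 296,178), with the white dish at the far end (406,258). There are four brown, black-lidded pots:

| Pot | Scene pixel | Side pixel |
|---|---|---|
| pot_1 | 239,270 | 364,146 |
| pot_2 | 179,256 | 413,153 |
| pot_3 | 420,183 | 231,242 |
| pot_4 | 384,148 | 274,312 |

The red jar (scene 169,222, side 446,172) is the look-alike. pot_2 is the brown one with the black lid.

```bash
sed -i 's/^import numpy.*/&\nfrom scipy.spatial.transform import Rotation as R/; s/np.array(d\["rotation"\]).reshape(3,3)/R.from_quat(d["rotation"]).as_matrix()/g' h.py
cat > m.py <<'E'
from h import *
S={"scene":{"p1":(239,254),"p2":(177,243),"p3":(420,173),"p4":(384,142)},"side":{"p1":(364,134),"p2":(413,145),"p3":(231,234),"p4":(274,303)}}
H=dict(p1=80,p2=68,p3=56,p4=44)
PS={"scene":[(311,193),(333,209),(357,226),(384,246)],"side":[(350,231),(321,215),(295,200),(271,186)]}
for n in S:
    d=load(f"pics/{n}0.png"); im=d["image"].astype(int)
    sat=(im[...,0]-im[...,2]); 
    for k,(u,v) in S[n].items():
        w=12; sub=im[v-w:v+w+1,u-w:u+w+1]; m=((sub[...,0]-sub[...,2])>28).astype(np.uint8)
        c,l,st,ce=cv2.connectedComponentsWithStats(m)
        j=min(range(1,c),key=lambda i:np.hypot(*(ce[i]-w)))
        x=ce[j]+[u-w,v-w]
        print(n,k,np.round(x,1),st[j,4],np.round(ray(d,*x,H[k])))
    for i,(u,v) in enumerate(PS[n]):
        w=22; sub=im[v-w:v+w+1,u-w:u+w+1]; m=((sub[...,0]>75)&(sub[...,0]-sub[...,2]>28)).astype(np.uint8)
        c,l,st,ce=cv2.connectedComponentsWithStats(m); j=l[w,w]
        if j==0: print('miss',sub[w,w]);continue
        cs,_=cv2.findContours((l==j).astype(np.uint8),0,2); hull=cv2.convexHull(max(cs,key=len)); 
        P=np.array([ray(d,q[0][0]+u-w,q[0][1]+v-w,14)[:2] for q in hull],np.float32)
        c0,r0=cv2.minEnclosingCircle(P)
        print(n,"pad",i,np.round(ce[j]+[u-w,v-w],1),st[j,4],np.round(ray(d,*(ce[j]+[u-w,v-w]),14)),np.round(c0),round(r0,1))
E
python3 m.py
python3 - <<'E'
import cv2,numpy as np
a=cv2.imread('pics/scene0.png')[190:310,130:280];b=cv2.imread('pics/side0.png')[110:200,330:480]
b=cv2.copyMakeBorder(b,0,30,0,0,0)
cv2.imwrite('pics/crop.png',cv2.resize(np.hstack([a,b]),None,fx=2.6,fy=2.6,interpolation=2))
E
```

```text
scene p1 [237.1 255. ] 221 [ 567. -251.   80.]
scene p2 [175.  242.7] 144 [ 443. -307.   68.]
scene p3 [420.4 172.9] 58 [592. 234.  56.]
scene p4 [383.7 141.5] 29 [411. 312.  44.]
scene pad 0 [311.1 192.2] 347 [426.  43.  14.] [426.  43.] 33.9
scene pad 1 [332.7 208.1] 405 [510.  34.  14.] [509.  34.] 33.8
scene pad 2 [357.1 226. ] 477 [594.  25.  14.] [593.  25.] 34.1
scene pad 3 [384.  245.8] 566 [677.  15.  14.] [676.  16.] 34.1
side p1 [364.2 134.2] 80 [ 569. -252.   80.]
side p2 [414.1 143.2] 67 [ 445. -307.   68.]
side p3 [229.6 232.7] 115 [594. 231.  56.]
side p4 [272.8 305.1] 133 [414. 308.  44.]
side pad 0 [353.7 232.7] 685 [416.  44.  14.] [414.  46.] 48.1
side pad 1 [321.  214.4] 458 [510.  34.  14.] [510.  33.] 35.4
side pad 2 [295.  199.6] 403 [593.  25.  14.] [594.  25.] 35.5
side pad 3 [271.2 186.3] 348 [677.  17.  14.] [676.  15.] 36.3
```

View pics/crop.png

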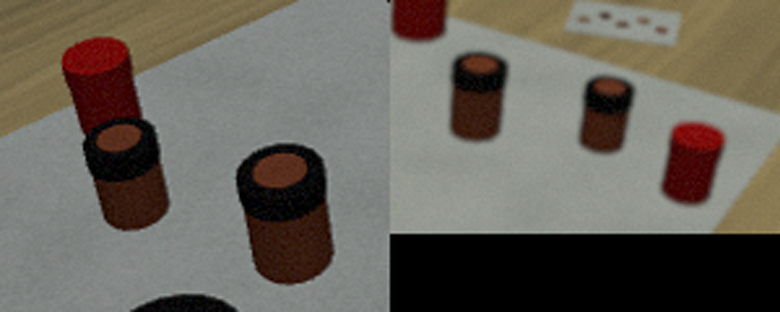

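The crop confirms it. pot_1 is the larger black-lidded brown jar on the right in the scene view, and pot_2 is the smaller one beside it. The all-red jar is excluded. The two views agree to within 4 mm, pad spacing comes out at 84 mm, and side pad 0 merged with the stop, so I use the scene value there.

I'll go to pot_1 (568,-251) first, turning the closing line perpendicular to the row (-30°).

play_rows --pt "28.6 29 0 0 0 -1" --pt "28.6 29 0 0 0 -1" --pt "28.6 29 0 0 0 -1" --pt "28.6 29 0 0 0 -1" --pt "28.6 29 0 0 0 -1" --pt "28.6 29 0 0 0 0" --pt "28.6 29 0 0 0 0" --pt "28.6 29 0 0 0 0" --pt "28.6 29 0 0 0 0" --pt "28.6 29 0 0 0 0" --pt "28.6 30 0 0 0 0" --pt "0 0 -35 0 0 0" --pt "0 0 -35 0 0 0" --pt "0 0 -35 0 0 0" --pt "0 0 -35 0 0 0" --pt "0 0 0 0 0 0" --pt "0 0 0 0 0 0" --pt "0 0 0 0 0 0" --gripper 1

```text
clock: 1.65
position: [569.6, -251.8, 118.3]
ee_rot: [0.053, 0.999, -0.001, 0.001]
contact_force: [0.3, -0.3, -0.0]
gripper_width: 85.7
grasp_force: 0.0
```

```bash
python3 - <<'E'
from h import *
d=snap("scene","pics/s1.png");snap("side","pics/d1.png")
s=read_state();print(s["position"],R.from_quat(s["ee_rot"]).as_matrix()[:,1])
a=cv2.imread("pics/s1.png")[150:330,120:320];b=cv2.imread("pics/d1.png")[60:240,290:490]
cv2.imwrite("pics/c1.png",cv2.resize(np.hstack([a,b]),None,fx=2,fy=2))
E
```

```text
[ 569.9374362  -251.75725281  119.28188284] [ 1.05263685e-01  9.94443947e-01 -8.89963045e-04]
```

View pics/c1.png

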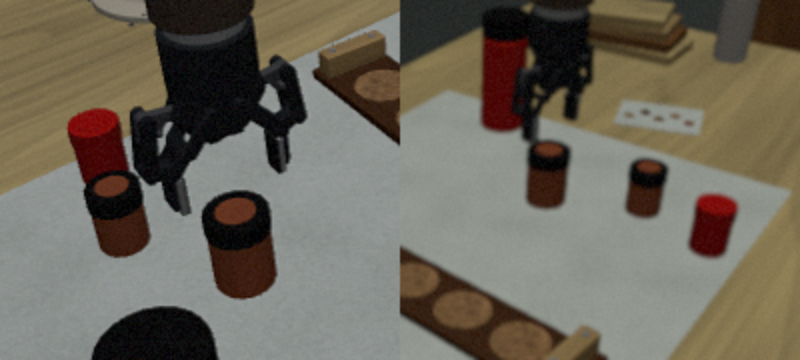

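The gripper sits above pot_1, open and aligned with it, and it is clear of pot_2. Next I descend and close.

play_rows --pt "-1 0 -15 0 0 0" --pt "0 0 -15 0 0 0" --pt "0 0 -15 0 0 0" --pt "0 0 0 0 0 0" --pt "0 0 0 0 0 0"

```text
clock: 2.17
position: [567.8, -251.5, 72.7]
ee_rot: [0.053, 0.999, -0.0, 0.001]
contact_force: [-0.0, 0.6, 0.5]
gripper_width: 85.5
grasp_force: 0.0
```

play_rows --pt "0 0 0 0 0 0" --pt "0 0 0 0 0 0" --pt "0 0 0 0 0 0" --pt "0 0 0 0 0 0" --pt "0 0 0 0 0 0" --pt "0 0 0 0 0 0" --pt "0 0 0 0 0 0" --pt "0 0 0 0 0 0" --pt "0 0 0 0 0 0" --pt "0 0 0 0 0 0" --gripper 0

```text
clock: 3.0
position: [568.6, -251.4, 73.5]
ee_rot: [0.052, 0.999, -0.001, 0.002]
contact_force: [-0.6, 0.9, 5.7]
gripper_width: 58.7
grasp_force: 64.7
```

Held (58.7 mm wide). I lift it and carry it to the pad by the stop.

play_rows --pt "0 0 10 0 0 0" --pt "0 0 20 0 0 0" --pt "0 0 25 0 0 0" --pt "0 0 25 0 0 0" --pt "-5 10 0 0 0 0" --pt "-11 24 0 0 0 0" --pt "-11 24 0 0 0 0" --pt "-12 24 0 0 0 0" --pt "-12 24 0 0 0 0" --pt "-12 24 0 0 0 0" --pt "-12 24 0 0 0 0" --pt "-12 24 0 0 0 0" --pt "-12 24 0 0 0 0" --pt "-12 24 0 0 0 0" --pt "-11 24 0 0 0 0" --pt "-10 22 0 0 0 0" --pt "-7 14 0 0 0 0" --pt "-3 8 0 0 0 0" --pt "0 0 0 0 0 0" --pt "0 0 0 0 0 0"

```text
clock: 4.67
position: [424.9, 42.8, 151.1]
ee_rot: [0.052, 0.999, -0.0, -0.0]
contact_force: [0.3, -0.1, -2.9]
gripper_width: 58.5
grasp_force: 65.4
```

```bash
cat > ck.py <<'E'
import sys
from h import *
t=sys.argv[1]; u,v,u2,v2=map(int,sys.argv[2:6])
snap("scene",f"pics/s{t}.png");snap("side",f"pics/d{t}.png")
print(np.round(read_state()["position"],1),np.round(read_state()["contact_force"],1))
a=cv2.imread(f"pics/s{t}.png")[v:v+180,u:u+200];b=cv2.imread(f"pics/d{t}.png")[v2:v2+180,u2:u2+200]
cv2.imwrite(f"pics/c{t}.png",cv2.resize(np.hstack([a,b]),None,fx=2,fy=2))
E
python3 ck.py 2 230 80 250 100
```

```text
[425.3  42.3 151.1] [-0.7 -0.  -3.1]
```

View pics/c2.png

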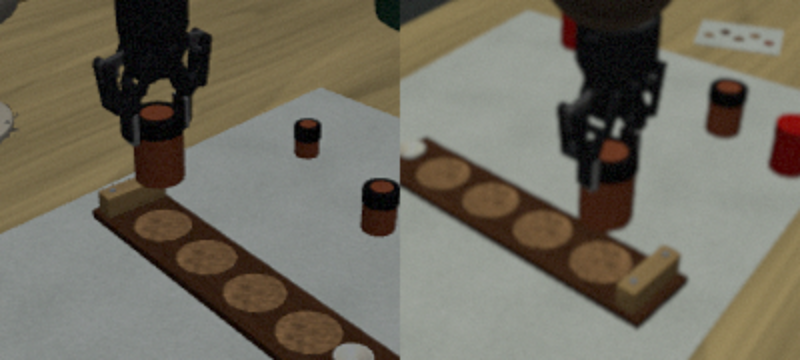

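pot_1 is held upright over the pad next to the stop. I lower it 66 mm, release and retreat.

play_rows --pt "1 0 -15 0 0 0" --pt "0 0 -20 0 0 0" --pt "0 0 -15 0 0 0" --pt "0 0 -8 0 0 0" --pt "0 0 -4 0 0 0" --pt "0 0 -2 0 0 0" --pt "0 0 -1 0 0 0" --pt "0 0 0 0 0 0" --pt "0 0 0 0 0 0"

```text
clock: 5.52
position: [426.1, 42.0, 87.5]
ee_rot: [0.053, 0.999, -0.001, -0.0]
contact_force: [-2.8, -2.6, 5.8]
gripper_width: 58.5
grasp_force: 66.3
```

play_rows --pt "0 0 0 0 0 0" --pt "0 0 0 0 0 0" --pt "0 0 0 0 0 0" --pt "0 0 0 0 0 0" --pt "0 0 0 0 0 0" --pt "0 0 0 0 0 0" --pt "0 0 0 0 0 0" --pt "0 0 0 0 0 0" --pt "0 0 15 0 0 0" --pt "0 0 25 0 0 0" --pt "0 0 30 0 0 0" --pt "0 0 30 0 0 0" --gripper 1

```text
clock: 6.52
position: [425.7, 42.5, 187.1]
ee_rot: [0.053, 0.999, -0.0, -0.001]
contact_force: [0.7, 0.3, 0.4]
gripper_width: 85.4
grasp_force: 0.0
```

play_rows --pt "1 -12 0 0 0 0" --pt "1.5 -26 0 0 0 0" --pt "1.5 -26 0 0 0 0" --pt "1.5 -26 0 0 0 0" --pt "1.5 -26 0 0 0 0" --pt "1.5 -26 0 0 0 0" --pt "1.5 -26 0 0 0 0" --pt "1.5 -26 0 0 0 0" --pt "1.5 -26 0 0 0 0" --pt "1 -26 0 0 0 0" --pt "1 -26 0 0 0 0" --pt "1 -26 0 0 0 0" --pt "1 -26 0 0 0 0" --pt "1 -26 0 0 0 0" --pt "0 0 -30 0 0 0" --pt "0 0 -30 0 0 0" --pt "0 0 -20 0 0 0" --pt "0 0 0 0 0 0" --pt "0 0 0 0 0 0" --pt "0 0 0 0 0 0"

```text
clock: 8.18
position: [445.2, -307.6, 107.5]
ee_rot: [0.052, 0.999, -0.001, 0.001]
contact_force: [-0.4, 1.0, 1.0]
gripper_width: 85.6
grasp_force: 0.0
```

```bash
python3 ck.py 3 100 150 340 60; python3 - <<'E'
from h import *
for n,u,v in(("scene",167.5,211),("side",447,161)): print(ray(load(f"pics/{n}0.png"),u,v,68))
E
```

```text
[ 445.4 -307.5  108.1] [-0.1  0.4  0.6]
[ 337.20905881 -267.35376132   68.        ]
[ 339.17437156 -269.48567061   68.        ]
```

View pics/c3.png

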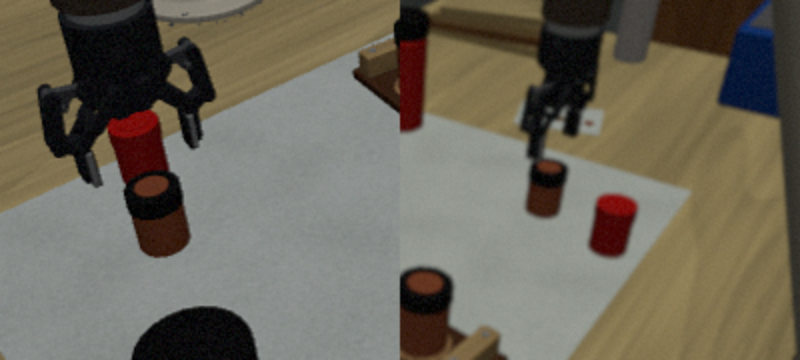

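The gripper is above pot_2, and the red jar is more than 100 mm away in x, so it is clear. I descend 46 mm, close and lift.

play_rows --pt "-1 0 -16 0 0 0" --pt "0 0 -15 0 0 0" --pt "0 0 -15 0 0 0" --pt "0 0 0 0 0 0" --pt "0 0 0 0 0 0"

```text
clock: 8.7
position: [443.6, -307.3, 61.1]
ee_rot: [0.053, 0.999, -0.0, 0.0]
contact_force: [0.6, 0.3, 0.0]
gripper_width: 85.0
grasp_force: 0.0
```

play_rows --pt "0 0 0 0 0 0" --pt "0 0 0 0 0 0" --pt "0 0 0 0 0 0" --pt "0 0 0 0 0 0" --pt "0 0 0 0 0 0" --pt "0 0 0 0 0 0" --pt "0 0 0 0 0 0" --pt "0 0 0 0 0 0" --pt "0 0 0 0 0 0" --pt "0 0 0 0 0 0" --pt "0 0 10 0 0 0" --pt "0 0 20 0 0 0" --pt "0 0 30 0 0 0" --pt "0 0 40 0 0 0" --pt "0 0 20 0 0 0" --pt "0 0 0 0 0 0" --pt "0 0 0 0 0 0" --gripper 0

```text
clock: 10.12
position: [443.4, -307.1, 181.9]
ee_rot: [0.053, 0.999, -0.0, 0.002]
contact_force: [-0.2, -0.5, -2.2]
gripper_width: 50.2
grasp_force: 62.7
```

play_rows --pt "2.5 12 0 0 0 0" --pt "5 26 0 0 0 0" --pt "5 26 0 0 0 0" --pt "5 26 0 0 0 0" --pt "5 26 0 0 0 0" --pt "5 26 0 0 0 0" --pt "5 26 0 0 0 0" --pt "5 26 0 0 0 0" --pt "5 26 0 0 0 0" --pt "5 26 0 0 0 0" --pt "5 26 0 0 0 0" --pt "5 26 0 0 0 0" --pt "5 26 0 0 0 0" --pt "4 17 0 0 0 0" --pt "0 0 0 0 0 0" --pt "0 0 0 0 0 0" --pt "0 0 0 0 0 0"

```text
clock: 11.53
position: [508.5, 33.5, 179.0]
ee_rot: [0.053, 0.999, -0.001, -0.002]
contact_force: [0.1, -0.3, -2.0]
gripper_width: 50.4
grasp_force: 62.9
```

play_rows --pt "0 0 -20 0 0 0" --pt "0 0 -35 0 0 0" --pt "0 0 -25 0 0 0" --pt "0 0 -12 0 0 0" --pt "0 0 -7 0 0 0" --pt "0 0 -4 0 0 0" --pt "0 0 -2 0 0 0" --pt "0 0 0 0 0 0" --pt "0 0 0 0 0 0"

```text
clock: 12.28
position: [510.4, 33.8, 76.3]
ee_rot: [0.053, 0.999, 0.001, 0.001]
contact_force: [1.0, 0.1, -0.9]
gripper_width: 50.3
grasp_force: 62.8
```

play_rows --pt "0 0 -1 0 0 0" --pt "0 0 0 0 0 0"

```text
clock: 12.45
position: [510.7, 33.9, 75.9]
ee_rot: [0.053, 0.999, 0.0, 0.001]
contact_force: [-2.1, -0.0, 4.8]
gripper_width: 50.0
grasp_force: 63.8
```

play_rows --pt "0 0 0 0 0 0" --pt "0 0 0 0 0 0" --pt "0 0 0 0 0 0" --pt "0 0 0 0 0 0" --pt "0 0 0 0 0 0" --pt "0 0 0 0 0 0" --pt "0 0 0 0 0 0" --pt "0 0 0 0 0 0" --pt "0 0 15 0 0 0" --pt "0 0 25 0 0 0" --pt "0 0 30 0 0 0" --pt "0 0 30 0 0 0" --gripper 1

```text
clock: 13.45
position: [509.2, 33.6, 175.0]
ee_rot: [0.053, 0.999, -0.0, -0.001]
contact_force: [0.5, 0.0, 0.3]
gripper_width: 85.7
grasp_force: 0.0
```

play_rows --pt "4 10 0 0 0 0" --pt "9 21 0 0 0 0" --pt "10 24 0 0 0 0" --pt "10 24 0 0 0 0" --pt "10 24 0 0 0 0" --pt "10 24 0 0 0 0" --pt "10 24 0 0 0 0" --pt "10 24 0 0 0 0" --pt "10 23 0 0 0 0" --pt "0 0 -30 0 0 0" --pt "0 0 -30 0 0 0" --pt "0 0 -20 0 0 0" --pt "0 0 0 0 0 0" --pt "0 0 0 0 0 0" --pt "0 0 0 0 0 0"

```text
clock: 14.7
position: [593.7, 232.3, 95.7]
ee_rot: [0.053, 0.999, 0.0, 0.001]
contact_force: [0.1, -0.8, 0.8]
gripper_width: 85.4
grasp_force: 0.0
```

```bash
python3 ck.py 4 270 80 180 110
```

```text
[593.8 232.4  96.4] [-0.  -0.2 -0.6]
```

View pics/c4.png

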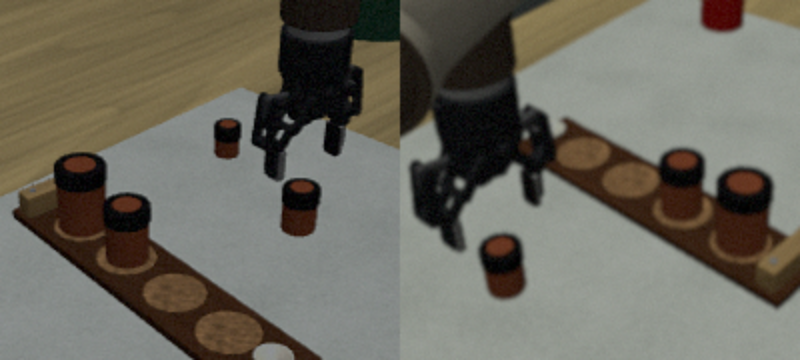

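pot_1 and pot_2 stand centred on their pads, and the gripper is over pot_3. I descend 47 mm, grasp and lift.

play_rows --pt "-1 0 -16 0 0 0" --pt "0 0 -16 0 0 0" --pt "0 0 -15 0 0 0" --pt "0 0 0 0 0 0" --pt "0 0 0 0 0 0"

```text
clock: 15.22
position: [592.1, 231.8, 48.2]
ee_rot: [0.053, 0.999, 0.0, 0.0]
contact_force: [0.2, -0.2, -0.5]
gripper_width: 85.6
grasp_force: 0.0
```

play_rows --pt "0 0 0 0 0 0" --pt "0 0 0 0 0 0" --pt "0 0 0 0 0 0" --pt "0 0 0 0 0 0" --pt "0 0 0 0 0 0" --pt "0 0 0 0 0 0" --pt "0 0 0 0 0 0" --pt "0 0 0 0 0 0" --pt "0 0 0 0 0 0" --pt "0 0 0 0 0 0" --pt "0 0 10 0 0 0" --pt "0 0 20 0 0 0" --pt "0 0 30 0 0 0" --pt "0 0 30 0 0 0" --pt "0 0 20 0 0 0" --pt "0 0 0 0 0 0" --pt "0 0 0 0 0 0" --gripper 0

```text
clock: 16.63
position: [591.8, 232.0, 158.7]
ee_rot: [0.053, 0.999, 0.001, 0.001]
contact_force: [-0.5, 0.6, -2.2]
gripper_width: 42.6
grasp_force: 60.9
```

play_rows --pt "1 -10 0 0 0 0" --pt "0 -20 0 0 0 0" --pt "0 -24 0 0 0 0" --pt "0 -24 0 0 0 0" --pt "0 -24 0 0 0 0" --pt "0 -24 0 0 0 0" --pt "0 -24 0 0 0 0" --pt "0 -24 0 0 0 0" --pt "0 -20 0 0 0 0" --pt "0 -13 0 0 0 0" --pt "0 0 0 0 0 0" --pt "0 0 0 0 0 0" --pt "0 0 0 0 0 0"

```text
clock: 17.72
position: [592.5, 24.9, 156.6]
ee_rot: [0.053, 0.999, -0.0, -0.001]
contact_force: [0.4, -0.4, 0.0]
gripper_width: 42.5
grasp_force: 61.0
```

play_rows --pt "0 0 -20 0 0 0" --pt "0 0 -30 0 0 0" --pt "0 0 -22 0 0 0" --pt "0 0 -12 0 0 0" --pt "0 0 -6 0 0 0" --pt "0 0 -4 0 0 0" --pt "0 0 -2 0 0 0" --pt "0 0 0 0 0 0" --pt "0 0 0 0 0 0"

```text
clock: 18.47
position: [593.4, 25.6, 62.8]
ee_rot: [0.052, 0.999, 0.0, 0.001]
contact_force: [-1.9, 1.0, 4.2]
gripper_width: 42.7
grasp_force: 61.3
```

play_rows --pt "0 0 0 0 0 0" --pt "0 0 0 0 0 0" --pt "0 0 0 0 0 0" --pt "0 0 0 0 0 0" --pt "0 0 0 0 0 0" --pt "0 0 0 0 0 0" --pt "0 0 0 0 0 0" --pt "0 0 0 0 0 0" --pt "0 0 15 0 0 0" --pt "0 0 25 0 0 0" --pt "0 0 30 0 0 0" --pt "0 0 30 0 0 0" --gripper 1

```text
clock: 19.47
position: [592.2, 24.6, 161.9]
ee_rot: [0.053, 0.999, -0.0, -0.001]
contact_force: [0.3, 0.5, 0.3]
gripper_width: 85.5
grasp_force: 0.0
```

play_rows --pt "-14 22 0 0 0 0" --pt "-14 22 0 0 0 0" --pt "-14 22 0 0 0 0" --pt "-14 22 0 0 0 0" --pt "-14 22 0 0 0 0" --pt "-14 22 0 0 0 0" --pt "-14 22 0 0 0 0" --pt "-14 22 0 0 0 0" --pt "-14 22 0 0 0 0" --pt "-14 22 0 0 0 0" --pt "-14 22 0 0 0 0" --pt "-14 22 0 0 0 0" --pt "-12 21 0 0 0 0" --pt "0 0 -30 0 0 0" --pt "0 0 -30 0 0 0" --pt "0 0 -20 0 0 0" --pt "0 0 0 0 0 0" --pt "0 0 0 0 0 0" --pt "0 0 0 0 0 0"

```text
clock: 21.05
position: [413.5, 310.5, 82.5]
ee_rot: [0.053, 0.999, 0.001, 0.001]
contact_force: [-0.2, -0.1, 0.4]
gripper_width: 85.2
grasp_force: 0.0
```

```bash
python3 ck.py 5 260 50 200 180
```

```text
[413.6 310.6  83. ] [-0.7  0.1 -0.7]
```

View pics/c5.png

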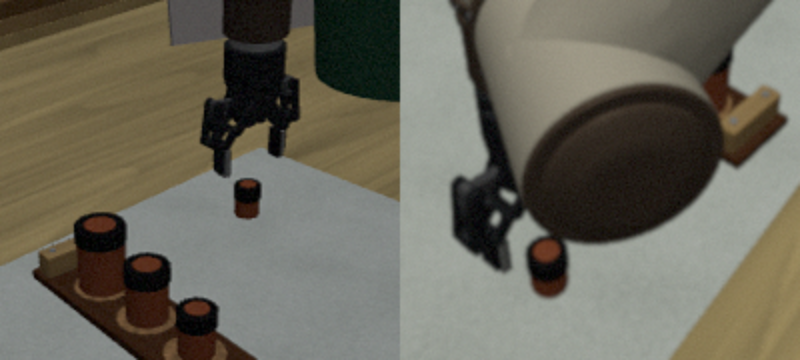

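pot_3 stands on its pad, and the gripper is over pot_4 with the lid between the fingers. I descend 46 mm.

play_rows --pt "-1 0 -16 0 0 0" --pt "0 0 -15 0 0 0" --pt "0 0 -15 0 0 0" --pt "0 0 0 0 0 0" --pt "0 0 0 0 0 0"

```text
clock: 21.57
position: [412.0, 310.0, 36.0]
ee_rot: [0.053, 0.999, 0.0, 0.0]
contact_force: [-0.8, 0.7, 0.1]
gripper_width: 85.3
grasp_force: 0.0
```

play_rows --pt "0 0 0 0 0 0" --pt "0 0 0 0 0 0" --pt "0 0 0 0 0 0" --pt "0 0 0 0 0 0" --pt "0 0 0 0 0 0" --pt "0 0 0 0 0 0" --pt "0 0 0 0 0 0" --pt "0 0 0 0 0 0" --pt "0 0 0 0 0 0" --pt "0 0 0 0 0 0" --pt "0 0 0 0 0 0" --pt "0 0 10 0 0 0" --pt "0 0 20 0 0 0" --pt "0 0 30 0 0 0" --pt "0 0 40 0 0 0" --pt "0 0 20 0 0 0" --pt "0 0 0 0 0 0" --pt "0 0 0 0 0 0" --gripper 0

```text
clock: 23.07
position: [411.8, 310.1, 157.0]
ee_rot: [0.053, 0.999, 0.002, 0.001]
contact_force: [-0.2, -0.3, -1.4]
gripper_width: 34.6
grasp_force: 59.7
```

play_rows --pt "10 -10 0 0 0 0" --pt "17 -19 0 0 0 0" --pt "17 -19 0 0 0 0" --pt "17 -19 0 0 0 0" --pt "17 -19 0 0 0 0" --pt "17 -19 0 0 0 0" --pt "17 -19 0 0 0 0" --pt "17 -19 0 0 0 0" --pt "17 -19 0 0 0 0" --pt "17 -19 0 0 0 0" --pt "17 -19 0 0 0 0" --pt "17 -19 0 0 0 0" --pt "17 -19 0 0 0 0" --pt "17 -19 0 0 0 0" --pt "17 -19 0 0 0 0" --pt "17 -19 0 0 0 0" --pt "0 0 0 0 0 0" --pt "0 0 0 0 0 0" --pt "0 0 0 0 0 0"

```text
clock: 24.65
position: [675.6, 14.8, 153.5]
ee_rot: [0.053, 0.999, -0.0, -0.002]
contact_force: [-0.3, -0.1, 0.1]
gripper_width: 34.2
grasp_force: 59.8
```

play_rows --pt "0 0 -20 0 0 0" --pt "0 0 -35 0 0 0" --pt "0 0 -25 0 0 0" --pt "0 0 -12 0 0 0" --pt "0 0 -7 0 0 0" --pt "0 0 -4 0 0 0" --pt "0 0 -2 0 0 0" --pt "0 0 0 0 0 0" --pt "0 0 0 0 0 0"

```text
clock: 25.4
position: [677.6, 15.0, 51.8]
ee_rot: [0.053, 0.999, 0.0, 0.001]
contact_force: [0.1, 0.3, -0.7]
gripper_width: 34.5
grasp_force: 59.8
```

play_rows --pt "0 0 -1.5 0 0 0" --pt "0 0 0 0 0 0"

```text
clock: 25.57
position: [677.8, 15.0, 50.4]
ee_rot: [0.053, 0.999, 0.0, 0.002]
contact_force: [0.6, 0.3, 2.3]
gripper_width: 34.6
grasp_force: 60.0
```

play_rows --pt "0 0 0 0 0 0" --pt "0 0 0 0 0 0" --pt "0 0 0 0 0 0" --pt "0 0 0 0 0 0" --pt "0 0 0 0 0 0" --pt "0 0 0 0 0 0" --pt "0 0 0 0 0 0" --pt "0 0 0 0 0 0" --pt "0 0 15 0 0 0" --pt "0 0 25 0 0 0" --pt "0 0 30 0 0 0" --pt "0 0 30 0 0 0" --pt "0 0 30 0 0 0" --pt "0 0 30 0 0 0" --pt "0 0 0 0 0 0" --pt "0 0 0 0 0 0" --gripper 1

```text
clock: 26.9
position: [677.6, 15.0, 211.7]
ee_rot: [0.053, 0.999, 0.001, 0.003]
contact_force: [-0.6, -0.4, -2.0]
gripper_width: 85.4
grasp_force: 0.0
```

```bash
python3 - <<'E'
from h import *
T=dict(p1=((426,43),94),p2=((510,34),82),p3=((593,25),70),p4=((677,15),58))
for n in("scene","side"):
    d=snap(n,f"pics/{n}9.png"); im=d["image"].astype(int)
    for k,((x,y),z) in T.items():
        u,v=[int(round(q)) for q in proj(d,(x,y,z))]; w=11
        sub=im[v-w:v+w+1,u-w:u+w+1]; m=((sub[...,0]-sub[...,2])>28).astype(np.uint8)
        c,l,st,ce=cv2.connectedComponentsWithStats(m); j=min(range(1,c),key=lambda i:np.hypot(*(ce[i]-w)))
        print(n,k,(u,v),st[j,4],np.round(ray(d,*(ce[j]+[u-w,v-w]),z)[:2]-[x,y],1))
a=cv2.imread("pics/scene9.png")[130:310,250:450];b=cv2.imread("pics/side9.png")[100:280,230:430]
cv2.imwrite("pics/c9.png",cv2.resize(np.hstack([a,b]),None,fx=2,fy=2))
E
```

```text
scene p1 (310, 162) 102 [-2.4  1.1]
scene p2 (333, 182) 96 [-0.8  1.7]
scene p3 (357, 204) 82 [0.7 1.3]
scene p4 (385, 228) 66 [0.6 0.9]
side p1 (352, 201) 174 [ 0.7 -0.9]
side p2 (321, 190) 112 [ 1.  -0.1]
side p3 (294, 180) 74 [2.1 0.4]
side p4 (270, 171) 42 [1.9 0.2]
```

View pics/c9.png

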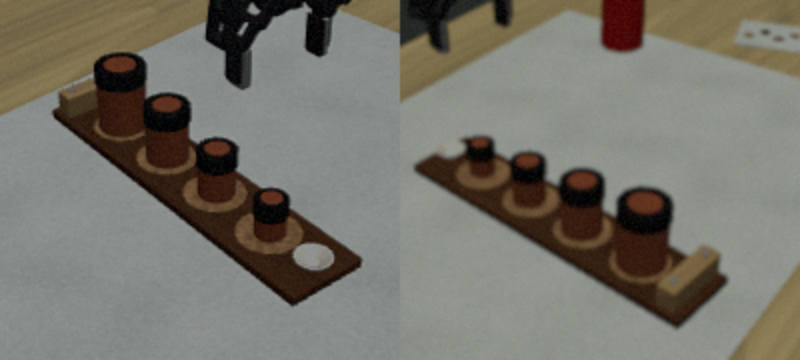

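All four pots stand upright on their pads in the right order, within about 3 mm of centre, and the gripper is clear.

```bash
python3 -c "
from bench import job_done;print(job_done())"
```

```text
the job is handed in; nothing more can be done
None
```

The job is handed in: all four pots stand upright on the cork pads, from the largest by the end stop to the smallest by the dish, each measured within about 3 mm of its pad's centre; the hand-in call gave no verdict.

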